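# Load a milling cup into the bench mill and hold it in the run position

### The job

Take the orange-capped milling cup off its rail by lifting it up out of its spring clip, set it upright on the mill with its two lugs in the two open slots of the bayonet ring, push it down against the sprung coupling until the lugs are below the ring's lip, then turn it a quarter turn clockwise (seen from above) against the return spring, fully home to the stop at the green marks. The mill only runs while the cup is held there, so finish still gripping the cup, pressed in and turned hard against the stop, without letting go. Leave the other two cups in their clips and the two beakers standing where they are.

Things in the scene. Friction and masses are not known exactly. Their poses are not given: they have to be found in the camera images.
- cup_orange: Milling cup to load, upright in any of the rail's 3 clips, 0.15 to 0.3 kg. Origin: centre of its flat underside; z up its axis, x along its two lugs; alike when turned half a turn. Heights from the underside, mm: black foot cone radius 22 to 29.5 (0 to 8), black collar radius 29.5 (8 to 24), clear chamber radius 21 (24 to 58), orange cap (58 to 90).
- cap (a point): On the orange cup's axis, 76 mm above its underside, in the cap: where to grip. The cap has two flat faces square to the cup's x axis, 44 mm apart (close the fingers along x), and is 52 mm long along y. A white line across its top runs along x, so it points at the lugs. Axes as the cup's.
- lug (a point): Outer end of the orange cup's +x lug, 36.5 mm from its axis and 11.5 mm above its underside. A like lug stands out on the -x side. Each is 12 mm wide (along y) and 7 mm high, from 8 to 15 mm above the underside.
- cup_blue: The same cup with a blue cap, in another clip; leave it alone. Origin: centre of its underside.
- cup_green: The same cup with a green cap, in another clip; leave it alone. Origin: centre of its underside.
- rail: Fixed aluminium channel, 86 mm wide (x), 300 mm long (y), floor 25 mm above the table, side walls up to 37 mm. Origin: centre of its underside. Cup places on its centre line at y = -92, 0 and +92 mm. A cup stands on the floor with its x axis, the lugs, across the channel (parallel to rail x).
- clip (a point): Middle clip of the rail, between its rollers, 54 mm above the table; the other two are 92 mm to either side along rail y. Each clip is two sprung steel jaws with white rollers, on the +y and -y sides of the cup, that close over its collar, tops 60 mm above the table. Lifting the cup straight up 5 mm with about 8 N over its weight forces them apart; it is free once 30 mm up.
- mill: Fixed bench mill: light grey housing 160 (x) by 130 (y) mm, dark blue panel on its -x front, upright aluminium bayonet ring on top, 96 mm across, its top at 152 mm. Origin: centre of the underside, on the ring's axis; z up. Once the cup's underside is below 131 mm (124 at least, 127 is good) the lugs are under the ring's lip and the cup can turn clockwise, 1.45 rad (83 deg) to the stop.
- socket (a point): Centre of the mouth of the mill's bayonet ring, on its axis, level with the ring's top face; axes as the mill's. Mouth radius 32 mm; lip 6 mm thick, and under it a channel 22 mm high and 39.5 mm in radius in which the lugs turn.
- slot (a point): Middle of one of the ring's two open lug slots, 36 mm from the axis, at the ring's top face, +0.725 rad (counter-clockwise from above) from the mill's x axis; the other slot lies half a turn on. Each is 17 mm wide and reaches 39.5 mm from the axis; a black mark stands outside it. The cup goes in with its x axis (lugs) along the slots.
- stop_mark (a point): One of two green marks half a turn apart on the ring's top, -0.725 rad from the mill's x axis, 36 mm from the axis: the cup's x axis (white line) points to them when it is turned home against the stop.
- coupling (a joint): How far the sprung steel coupling in the middle of the ring is pressed down, m: 0 free (its top 12 mm below the ring's top face), 0.016 at the bottom. The cup's underside presses on it; it pushes back 3 N at first touch, 7.5 N at 9 mm, 11 N at 16 mm.
- run_ring (a joint): Turn of the sprung run ring inside the channel (two red blocks), rad: 0 at rest, 0.5 at the stop, where the mill runs. The lugs meet it after 0.95 rad of the cup's clockwise turn and push it on; it pushes back with 0.15 Nm at first, 0.4 Nm at the stop, and carries the cup back if it is let go.
- beaker1: Empty glass beaker, 68 mm across and 90 mm high, loose on the enamel tray beyond the rail; leave it alone. Origin: centre of its underside.
- beaker2: A second such beaker on the same tray; leave it alone. Origin: centre of its underside.
Not all that is in view belongs to the job. Leave any pink or purple look-alike of the cup_orange alone.

How it is judged:
By the outcome, as a careful person would: the job done as asked, in the order asked, and still so for the second after the job is handed in, while the arm keeps its last pose, push and grip.
It also fails if it takes over 51 s, if anything falls off the work surface, if the arm or the gripper's body presses on something with over 40 N, if the wrist force passes 120 N, or if a joint passes its speed limit or range.

### The arm

A 6-joint arm with a two-finger parallel gripper is mounted at the origin on the work surface. World frame = base frame: x ahead of the robot, y to its left, z up, the work surface at z = 0. Lengths are in m, angles in rad, forces in N, time in s.
With the tool pointing down it reaches from about 0.375 to 0.975 m from the base axis. Payload 3.8 kg.
Tool frame: the origin (TCP) lies midway between the tips of the shut fingers; the grasp point (between the pads) lies 19 mm behind it; z points along the fingers, y is the line along which they close (so a half turn about z gives the same grasp; the last joint's range is limited). The gripper opens to 85 mm and grips with 20 to 120 N. Pads are 22 mm wide; open, the fingers measure 114 mm over their backs; the gripper's body (76 mm by 85 mm) begins 54 mm behind the grasp point. The pads swing forward as they close: fully open they stand 13 mm farther back than shut.
Start: joints at [-1.257, 0.264, 1.604, -0, 1.274, -0.037], TCP at [0.232, -0.634, 0.231] pointing down, gripper open.
Joint ranges: [-2.63, 2.63], [-0.94, 2.18], [0.31, 2.57], [-1.31, 4.45], [0, 2.66], [-2.55, 2.55]. Speed limits (rad/s): [2.57, 2.57, 3.14, 3.14, 3.14, 3.14].

### API

Orientations are given as a rotation vector (axis times angle).
In Python, from workcell import status, read_camera, workorder, masks_of gives the robot as it stands.
- The arm moves only by the tool drive_tool, never from a script. Its argument "rows" is a list of rows, each a list of 7 numbers: the turn, a rotation vector about the tool's x, y, z in degrees, then the shift along the tool's x, y, z in m, then the opening, from 0 (shut) to 1 (fully open). In form: [[ax, ay, az, tx, ty, tz, claw], ...]. A call has 1 to 8 rows; each row shifts and turns the commanded pose from where the row before left it, along the tool's axes as they then stand; what a row does not reach is not made up. A row lasts 1/12 s, in which the tool goes at most 41.7 mm and 7.16 degrees, less where a joint would pass 70% of its speed; a pose out of reach is approached as far as the arm can. A call is refused whole if a number of a shift passes 0.0417 or a number of a turn 7.16, either way. A call with a gripper value outside its range is refused whole. The fingers move at their own pace and stop on an object; "force" is the grip in N (left out, the last holds). Time passes only in rows, so rows that do not move let the fingers close. It gives the time, the measured TCP pose, the force, the opening and the grip force at its end, in the units of the state.
- status.read_state(): the state, without advancing time (a new reading comes with each control period).
- read_camera(name): name is "scene" or "top" or "wrist"; returns a dict with "color" (400x640x3 uint8, red, green, blue), "intrinsics" (3x3 intrinsics, pixels), "world_from_camera" (4x4, takes a point from camera to world coordinates); the wrist camera has in their place "mount" (4x4, takes a point from camera to tool coordinates, whose origin is the TCP and whose axes are the flange's). Camera axes: x right, y up, looking along -z (the intrinsics and any distortion apply to the point x, -y, -z); pixel columns grow to the right and rows downward; lengths in m; the calibration is good to about 2 mm. A picture is of the moment at which its call begins: read the wrist's pose just before it. There is no depth.
- workorder.finish_job(): hands the job in; it is judged then, once.
Trained networks look in a picture, given as the dict that the camera call returned (one of the last four; its "shot" number tells which), for a name from the list of things; names that differ only in an ending like _2 or _b are one class to them, and where a whole thing is asked for, a point or a joint stands for the part that bears it (a point fixed in the world has none). Each returns a list of dicts, best first, with "score" (0 to 1); they miss things now and then, are a little off and sometimes report something else, mostly with a low value. They report only what shows in the picture. A call takes as long as a camera call. They do not tell look-alikes from the thing itself.
- masks_of(picture, name): "mask" (400x640 bool, what is visible of it) and "bbox" ([left, top, right, bottom] in pixels, round what is visible of it).
The state is a dict: "time": time; "q": joint angles; "joint_vel": joint speeds; "joint_torque": joint torques, N m; "tool_pos": TCP position; "tcp_rot": TCP orientation; "wrist_force": force on the tool from outside, world axes, zero at the start; "torque": the same for the moment, N m; "width": opening from 0.0 (shut) to 1.0 (fully open); "grip_force": force on a finger pad.
Only numpy, scipy, OpenCV 4.12 (cv2) and the standard library are available. Lean on these libraries where they do the work, as an engineer would, in place of code of your own. Each camera call takes 0.05 s, during which the arm holds its last target. There are 200 camera calls.

## Working session

There is one attempt and no reset: what is moved stays moved. The work goes in short steps, Python scripts to look and compute and a tool call to move; the robot and the scene stay as the last step left them, time stands still between calls to the robot, and variables do not carry over. Pictures are saved under pics/ and viewed, at most 10 in all, crops included, and the job is handed in when it is done.

Besides the shell and the picture viewer there is one more tool, called after "Request:" by a JSON object that holds its "fn" and its "kwargs". drive_tool: Moves the arm, as the interface text tells. Its arguments: {"type":"object","properties":{"rows":{"type":"array"},"force":{"type":"number"}},"required":["rows"]}

```bash
mkdir -p pics; ls; python3 - <<'E'
from workcell import status, read_camera, workorder, masks_of
import cv2,numpy as np
print(status.read_state())
ims=[]
for n in("scene","top"):
    p=read_camera(n); cv2.imwrite(f"pics/{n}0.png",p["color"][:,:,::-1])
    print(n,p["intrinsics"].tolist(),np.round(p["world_from_camera"],4).tolist(),[k for k in p])
    for t in("cup_orange","cup_blue","cup_green","rail","mill","beaker1"):
        print(t,[(round(m["score"],2),m["bbox"]) for m in masks_of(p,t)])
E
```

```text
pics
{'time': 0.0, 'q': array([-1.25689802e+00,  2.64759265e-01,  1.60538107e+00,  3.47994987e-06,
        1.27370033e+00, -3.68500498e-02]), 'joint_vel': array([-0.00097206, -0.0011156 , -0.00032961, -0.00173511,  0.00017936,
        0.00063086]), 'joint_torque': array([ 9.04940157e-05, -5.15111232e+01, -3.67317080e+01,  2.26360144e-04,
        1.28757881e-02,  4.57308090e-06]), 'tool_pos': array([ 0.23173446, -0.6331925 ,  0.22995409]), 'tcp_rot': array([-3.09121224e+00, -5.47744237e-01,  4.82073712e-04]), 'wrist_force': array([-0.63050809, -0.03311157, -0.11540763]), 'torque': array([ 0.00993375, -0.0142737 , -0.07537193]), 'grip_force': 0.0, 'width': 1.002459062782462}
scene [[420.03226088794884, 0.0, 312.5173888337011], [0.0, 420.03226088794884, 201.24521505185194], [0.0, 0.0, 1.0]] [[0.7468, -0.3887, 0.5396, 1.1517], [0.6648, 0.4173, -0.6195, -0.6519], [0.0156, 0.8214, 0.5701, 0.7313], [0.0, 0.0, 0.0, 1.0]] ['color', 'intrinsics', 'world_from_camera', 'shot']
cup_orange [(0.78, [329.4, 157.6, 349.0, 193.9]), (0.74, [313.3, 138.0, 331.9, 166.0]), (0.67, [297.2, 151.5, 313.2, 178
[... 453 characters left out ...]
 0.4723], [-0.9995, 0.0314, 0.0091, 0.0417], [0.0109, 0.0558, 0.9984, 1.2639], [0.0, 0.0, 0.0, 1.0]] ['color', 'intrinsics', 'world_from_camera', 'shot']
cup_orange [(0.89, [237.1, 153.8, 262.3, 178.6]), (0.83, [205.0, 258.8, 227.7, 285.2]), (0.75, [246.7, 205.6, 270.0, 228.7]), (0.65, [240.7, 254.4, 266.8, 275.8])]
cup_blue [(0.85, [282.2, 212.5, 301.0, 233.7])]
cup_green [(0.73, [262.0, 106.1, 283.6, 132.5]), (0.65, [245.6, 206.3, 269.0, 226.7]), (0.58, [214.5, 196.2, 239.3, 218.9])]
rail [(0.75, [215.4, 189.3, 311.2, 239.8])]
mill [(0.8, [359.4, 180.9, 419.7, 244.5])]
beaker1 [(0.94, [260.0, 107.4, 284.1, 132.4]), (0.78, [294.4, 102.1, 319.1, 128.7]), (0.41, [250.9, 202.2, 268.7, 225.1])]
```

```bash
python3 - <<'E'
import cv2,numpy as np
a=cv2.imread("pics/scene0.png")[120:320,190:460]; b=cv2.imread("pics/top0.png")[80:300,180:440]
a=cv2.resize(a,(400,296),interpolation=3)
cv2.imwrite("pics/v1.png",cv2.resize(cv2.imread("pics/top0.png")[90:300,180:450],(771,600),interpolation=cv2.INTER_CUBIC))
cv2.imwrite("pics/v2.png",cv2.resize(cv2.imread("pics/scene0.png")[125:305,200:440],(800,600),interpolation=cv2.INTER_CUBIC))
E
```

```text
(no output)
```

View pics/v1.png

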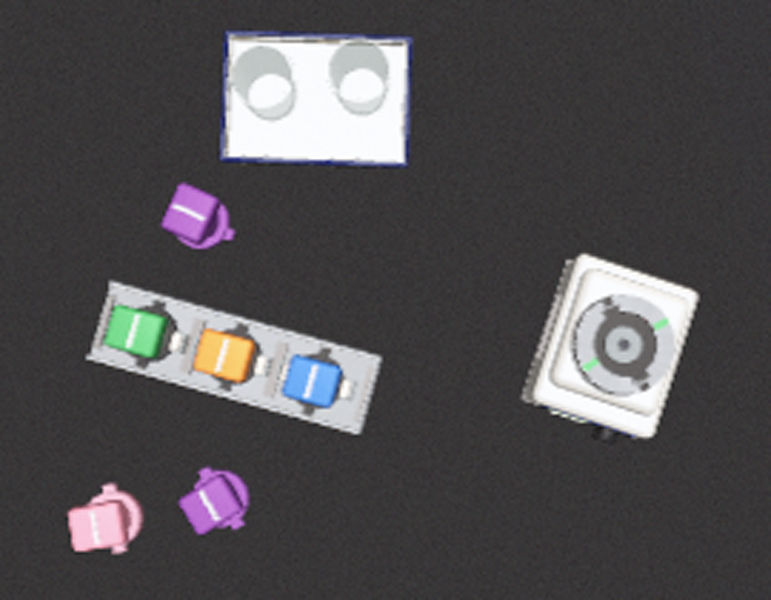

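View pics/v2.png

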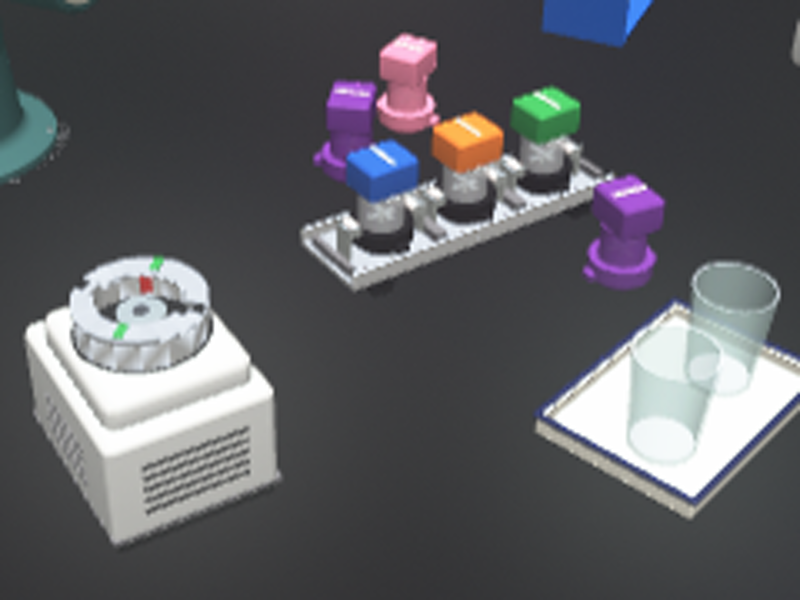

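The top crop shows five cup-like candidates besides blue and green:
- Orange-capped cup in the middle clip, full-picture pixel ≈(259,214).
- Pink cup, ≈(215,273), standing loose off the rail.
- Two purple cups, ≈(254,266) and (248,165), also loose off the rail.

The orange one in the rail fits the description. The mill ring is at ≈(398,211), its green marks at ≈(411,203) and (386,218), and its slots at ≈(392,195) and (405,225). Next I'll measure these.

```bash
cat > h.py <<'E'
from workcell import status, read_camera, workorder, masks_of
import cv2,numpy as np
from scipy.spatial.transform import Rotation as R
def wfc(p,s=None):
    if "world_from_camera" in p: return np.array(p["world_from_camera"])
    T=np.eye(4);T[:3,:3]=R.from_rotvec(s["tcp_rot"]).as_matrix();T[:3,3]=s["tool_pos"];return T@p["mount"]
def ray(p,uv,z,s=None):
    T=wfc(p,s);K=p["intrinsics"]
    uv=np.atleast_2d(uv).astype(float)
    d=np.c_[(uv[:,0]-K[0,2])/K[0,0],-(uv[:,1]-K[1,2])/K[1,1],-np.ones(len(uv))]@T[:3,:3].T
    return (T[:3,3]+d*((z-T[2,3])/d[:,2])[:,None])[:,:2]
def blobs(c,lo,hi,amin=8):
    m=cv2.inRange(cv2.cvtColor(c,cv2.COLOR_RGB2HSV),lo,hi)
    n,l,st,ce=cv2.connectedComponentsWithStats(m)
    return m,[(st[i],ce[i]) for i in range(1,n) if st[i][4]>=amin]
def line(uvs):  # centroid, angle of world points
    c=uvs.mean(0);w,v=np.linalg.eigh(np.cov((uvs-c).T));a=np.arctan2(v[1,1],v[0,1]);return c,(a+np.pi/2)%np.pi-np.pi/2
def capline(p,s=None,box=None,z=.115):
    c=p["color"];m,b=blobs(c,(8,130,120),(20,255,255),30)
    if not b: return None
    st=max(b,key=lambda t:t[0][4])[0]; x,y,w,h=st[:4]
    sub=cv2.cvtColor(c,cv2.COLOR_RGB2HSV)[y:y+h,x:x+w].astype(int)
    hull=np.zeros((h,w),np.uint8);pts=cv2.findNonZero(m[y:y+h,x:x+w]);cv2.fillConvexPoly(hull,cv2.convexHull(pts),1)
    v=np.argwhere((hull>0)&(sub[:,:,1]<110)&(sub[:,:,2]>150))
    if len(v)<5: return st
    return line(ray(p,np.c_[v[:,1]+x,v[:,0]+y],z,s)),len(v),st
def marks(p,s=None,roi=None):
    m,b=blobs(p["color"],(50,120,100),(75,255,255),4)
    return [(np.round(ce,1).tolist(),int(st[4]),np.round(ray(p,ce,.152,s)[0],4).tolist()) for st,ce in b]
E
python3 - <<'E'
from h import *
for n in("top","scene"):
    p=read_camera(n); print(n,capline(p)); print(marks(p))
    q=max(masks_of(p,"rail"),key=lambda m:m["score"])
    v=np.argwhere(q["mask"]);print("rail",line(ray(p,v[:,::-1],.037)))
E
```

```text
top ((array([0.49400748, 0.22494365]), np.float64(-0.15928067808700597)), 36, array([248, 205,  21,  19, 185], dtype=int32))
[([231.3, 205.4], 53, [0.5129, 0.2906]), ([220.0, 210.5], 6, [0.498, 0.3209])]
rail (array([0.48874712, 0.21412801]), np.float64(1.3233050642988635))
scene [ 439    0   93  108 5564]
[([364.0, 158.7], 211, [0.5694, 0.2363]), ([246.9, 202.9], 8, [0.4928, -0.1346]), ([235.6, 223.9], 8, [0.5366, -0.2057])]
rail (array([0.50870014, 0.18283286]), np.float64(1.2979331063590624))
```

```bash
cat >> h.py <<'E'
def go(pos,psi=None,n=None):
    s=status.read_state();M=R.from_rotvec(s["tcp_rot"]).as_matrix()
    d=M.T@(np.array(pos)-s["tool_pos"]);cur=np.arctan2(M[1,1],M[0,1])
    k=max(1,int(np.ceil(np.abs(d).max()/.0415)))
    print("t",round(s["time"],2),"pos",np.round(s["tool_pos"],4),"psi",round(cur,4),"tilt",np.round(M[:2,2],4),"tool shift",np.round(d,4),"rows",k,"each",np.round(d/k,4),"F",np.round(s["wrist_force"],1),"T",np.round(s["torque"],2),"w",round(s["width"],3),"g",round(s["grip_force"],1))
    if psi is not None: 
        t=-np.degrees(psi-cur);print("turn z deg",round(t,2))
E
python3 - <<'E'
from h import *
p=read_camera("wrist");print(np.round(p["mount"],4).tolist(),p["intrinsics"].tolist())
go([.46,-.2,.32],-.9)
E
```

```text
[[-0.0004, 0.9637, 0.2669, 0.0667], [1.0, 0.0006, -0.0004, -0.0002], [-0.0005, 0.2669, -0.9637, -0.1434], [0.0, 0.0, 0.0, 1.0]] [[278.86189413424614, 0.0, 324.3050672469678], [0.0, 278.86189413424614, 200.27203136506023], [0.0, 0.0, 1.0]]
t 0.95 pos [ 0.232  -0.6339  0.2313] psi -1.22 tilt [-0. -0.] tool shift [ 0.3633 -0.3291 -0.0887] rows 9 each [ 0.0404 -0.0366 -0.0099] F [ 0.1  0.3 -0.6] T [ 0.03  0.   -0.01] w 1.001 g 0.0
turn z deg -18.33
```

Request:
{"fn": "drive_tool", "kwargs": {"rows": [[0,0,0,0.0405,-0.0365,-0.01,1],[0,0,0,0.0405,-0.0365,-0.01,1],[0,0,0,0.0405,-0.0365,-0.01,1],[0,0,0,0.0405,-0.0365,-0.01,1],[0,0,0,0.0405,-0.0365,-0.01,1],[0,0,0,0.0405,-0.0365,-0.01,1],[0,0,0,0.0405,-0.0365,-0.01,1],[0,0,0,0.0405,-0.0365,-0.01,1]]}}

```text
time: 1.62
tool_pos: [0.3857, -0.3422, 0.292]
tcp_rot: [3.093, 0.547, 0.001]
wrist_force: [0.6, -0.3, -0.0]
width: 0.998
grip_force: 0.0
```

Request:
{"fn": "drive_tool", "kwargs": {"rows": [[0,0,0,0.0405,-0.0365,-0.01,1],[0,0,0,0.02,-0.02,0,1],[0,0,0,0,0,0,1],[0,0,0,0,0,0,1],[0,0,0,0,0,0,1]]}}

```text
time: 2.03
tool_pos: [0.4162, -0.2824, 0.299]
tcp_rot: [3.093, 0.549, -0.0]
wrist_force: [-0.7, -0.1, 0.4]
width: 1.0
grip_force: 0.0
```

```bash
python3 - <<'E'
from h import *
s=status.read_state();p=read_camera("wrist");cv2.imwrite("pics/w1.png",p["color"][:,:,::-1])
for m in marks(p,s):print(m)
go([.44,.2,.32],-.23)
E
```

```text
([291.1, 43.7], 99, [0.5352, -0.2058])
([209.1, 62.5], 111, [0.4931, -0.1377])
t 2.08 pos [ 0.4159 -0.2828  0.2988] psi -1.2205 tilt [-0.0004 -0.0004] tool shift [ 0.1883 -0.4453 -0.0214] rows 11 each [ 0.0171 -0.0405 -0.0019] F [-0.2  0.3  0.6] T [ 0.02  0.02 -0.05] w 1.004 g 0.0
turn z deg -56.75
```

View pics/w1.png

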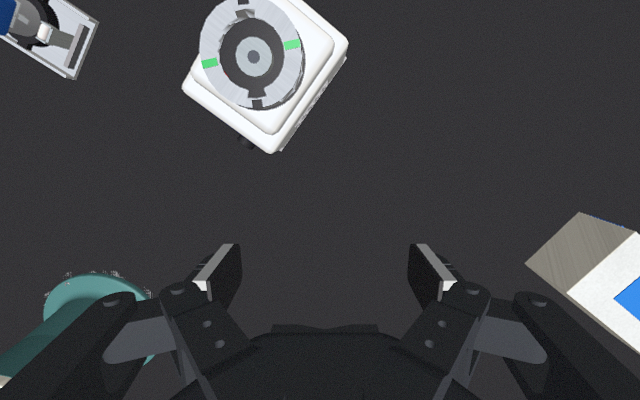

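The wrist view shows the ring at ≈(253,55), its green marks at (291,44) and (209,62), and its slots at about (245,13) and (256,103). The mill centre comes out at ≈(0.514,-0.172), with the stop line at -1.017 rad and so the slots at 0.433 rad. The cup is next.

```bash
python3 - <<'E'
from h import *
go([.494,.225,.26],-.23)
E
```

```text
t 2.08 pos [ 0.4159 -0.2828  0.2988] psi -1.2205 tilt [-0.0004 -0.0004] tool shift [ 0.2476 -0.4502  0.0386] rows 11 each [ 0.0225 -0.0409  0.0035] F [-0.2  0.3  0.6] T [ 0.02  0.02 -0.05] w 1.004 g 0.0
turn z deg -56.75
```

Request:
{"fn": "drive_tool", "kwargs": {"rows": [[0,0,0,0.019,-0.0346,0,1],[0,0,0,0.019,-0.0346,0,1],[0,0,0,0.019,-0.0346,0,1],[0,0,0,0.019,-0.0346,0,1],[0,0,0,0.019,-0.0346,0,1],[0,0,0,0.019,-0.0346,0,1],[0,0,0,0.019,-0.0346,0,1],[0,0,0,0.019,-0.0346,0,1]]}}

```text
time: 2.75
tool_pos: [0.4641, 0.0303, 0.2989]
tcp_rot: [3.094, 0.544, 0.0]
wrist_force: [0.6, -0.6, 0.6]
width: 0.997
grip_force: 0.0
```

Request:
{"fn": "drive_tool", "kwargs": {"rows": [[0,0,0,0.019,-0.0346,0.008,1],[0,0,0,0.019,-0.0346,0.008,1],[0,0,0,0.019,-0.0346,0.008,1],[0,0,0,0.019,-0.0346,0.008,1],[0,0,0,0.019,-0.0346,0.007,1]]}}

```text
time: 3.17
tool_pos: [0.4944, 0.2255, 0.259]
tcp_rot: [3.093, 0.545, -0.001]
wrist_force: [0.5, 0.7, 0.5]
width: 1.002
grip_force: 0.0
```

Request:
{"fn": "drive_tool", "kwargs": {"rows": [[0,0,-7.1,0,0,0,1],[0,0,-7.1,0,0,0,1],[0,0,-7.1,0,0,0,1],[0,0,-7.1,0,0,0,1],[0,0,-7.1,0,0,0,1],[0,0,-7.1,0,0,0,1],[0,0,-7.1,0,0,0,1],[0,0,-7.1,0,0,0,1]]}}

```text
time: 3.83
tool_pos: [0.4946, 0.2235, 0.2594]
tcp_rot: [2.457, 1.958, -0.001]
wrist_force: [-0.7, -0.8, -0.5]
width: 0.998
grip_force: 0.0
```

Request:
{"fn": "drive_tool", "kwargs": {"rows": [[0,0,0,0,0,0,1],[0,0,0,0,0,0,1]]}}

```text
time: 4.0
tool_pos: [0.4943, 0.2239, 0.2595]
tcp_rot: [-2.466, -1.947, 0.001]
wrist_force: [0.0, -0.4, -0.5]
width: 1.0
grip_force: 0.0
```

```bash
python3 - <<'E'
from h import *
s=status.read_state();p=read_camera("wrist");c=p["color"]
r=capline(p,s);print(r)
st=r[-1];x,y,w,h=st[:4];c2=c[max(0,y-90):y+h+90,max(0,x-120):x+w+120,::-1]
cv2.imwrite("pics/w2.png",cv2.resize(c2,None,fx=2,fy=2,interpolation=2)[:600,:800])
go([.494,.225,.2],-.23)
E
```

```text
((array([0.4909346 , 0.22293926]), np.float64(-0.19304165193061973)), 175, array([303, 163,  42,  50, 636], dtype=int32))
t 4.05 pos [0.4942 0.2241 0.2596] psi -0.2338 tilt [-0.0004 -0.0004] tool shift [ 0.0009 -0.0004  0.0596] rows 2 each [ 0.0004 -0.0002  0.0298] F [-0.7 -0.1 -0.3] T [-0.02 -0.06 -0.01] w 0.999 g 0.0
turn z deg -0.22
```

View pics/w2.png

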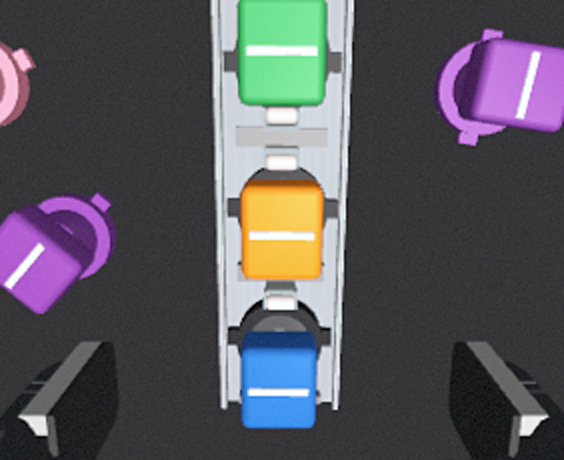

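This crop confirms the orange cap in the middle clip at crop (282,230), with green above it and blue below, both also in the rail. The purple and pink ones stand outside the rail. I'll refine the axis from the three white lines.

```bash
python3 - <<'E'
from h import *
s=status.read_state();p=read_camera("wrist");c=p["color"]
hsv=cv2.cvtColor(c,cv2.COLOR_RGB2HSV)
m=((hsv[:,:,1]<60)&(hsv[:,:,2]>215)).astype(np.uint8)
n,l,st,ce=cv2.connectedComponentsWithStats(m)
C=[]
for i in range(1,n):
    if st[i][4]>30 and 250<ce[i][0]<400 and st[i][2]>4*st[i][3]:
        v=np.argwhere(l==i); r=line(ray(p,v[:,::-1],.115,s)); print(st[i],ce[i],r); C.append(r[0])
C=np.array(C);print("rail y dir-90:",line(C)[1]-np.pi/2,line(C)[0],C-C[0])
E
```

```text
[306  96  36   5 178] [323.69662921  98.        ] (array([0.51385728, 0.31245884]), np.float64(-0.2342829388586889))
[308 189  32   4 128] [323.5 190.5] (array([0.49213702, 0.2225618 ]), np.float64(-0.2340479284903676))
[308 267  29   4  90] [321.8        268.93333333] (array([0.46864215, 0.1328283 ]), np.float64(-0.2400619008527194))
rail y dir-90: -0.24659383595285966 [0.49154548 0.22261631] [[ 0.          0.        ]
 [-0.02172026 -0.08989704]
 [-0.04521513 -0.17963055]]
```

Request:
{"fn": "drive_tool", "kwargs": {"rows": [[0,0,0.4,-0.002,-0.0023,0.03,1],[0,0,0,0,0,0.04,1],[0,0,0,0,0,0.04,1],[0,0,0,0,0,0.03,1],[0,0,0,0,0,0.025,1],[0,0,0,0,0,0.015,1],[0,0,0,0,0,0,1],[0,0,0,0,0,0,1]]}}

```text
time: 4.77
tool_pos: [0.4903, 0.2232, 0.0791]
tcp_rot: [-2.468, -1.943, 0.004]
wrist_force: [0.3, 0.5, 0.2]
width: 0.999
grip_force: 0.0
```

Request:
{"fn": "drive_tool", "kwargs": {"rows": [[0,0,0,0,0,0,0.5],[0,0,0,0,0,0,0.4],[0,0,0,0,0,0,0.2],[0,0,0,0,0,0,0.2],[0,0,0,0,0,0,0],[0,0,0,0,0,0,0],[0,0,0,0,0,0,0],[0,0,0,0,0,0,0]], "force": 80}}

```text
time: 5.43
tool_pos: [0.4926, 0.2243, 0.0819]
tcp_rot: [2.466, 1.944, 0.006]
wrist_force: [0.6, -1.3, 6.2]
width: 0.503
grip_force: 81.7
```

```bash
python3 - <<'E'
from h import *
go([.4915,.2226,.078],-.24)
E
```

```text
t 5.43 pos [0.4926 0.2243 0.0819] psi -0.2357 tilt [0.0035 0.0013] tool shift [-0.0019 -0.0007  0.0039] rows 1 each [-0.0019 -0.0007  0.0039] F [ 0.6 -1.3  6.2] T [-0.02  0.12 -0.  ] w 0.503 g 81.7
turn z deg 0.25
```

Request:
{"fn": "drive_tool", "kwargs": {"rows": [[0,0,0,0,0,-0.004,0],[0,0,0,0,0,-0.006,0],[0,0,0,0,0,-0.008,0],[0,0,0,0,0,-0.01,0],[0,0,0,0,0,-0.012,0],[0,0,0,0,0,-0.02,0],[0,0,0,0,0,0,0],[0,0,0,0,0,0,0]]}}

```text
time: 6.1
tool_pos: [0.4918, 0.2241, 0.1418]
tcp_rot: [2.467, 1.944, 0.004]
wrist_force: [-0.6, 0.2, -1.8]
width: 0.503
grip_force: 83.3
```

```bash
python3 - <<'E'
from h import *
go([.4915,.2226,.27],-.24)
p=read_camera("scene");cv2.imwrite("pics/s3.png",cv2.resize(p["color"][110:230,280:440,::-1],None,fx=4,fy=4,interpolation=2))
E
```

```text
t 6.1 pos [0.4918 0.2241 0.1418] psi -0.2357 tilt [0.0026 0.0012] tool shift [-0.0013  0.0003 -0.1282] rows 4 each [-0.0003  0.0001 -0.0321] F [-0.6  0.2 -1.8] T [-0.01 -0.01 -0.03] w 0.503 g 83.3
turn z deg 0.25
```

View pics/s3.png

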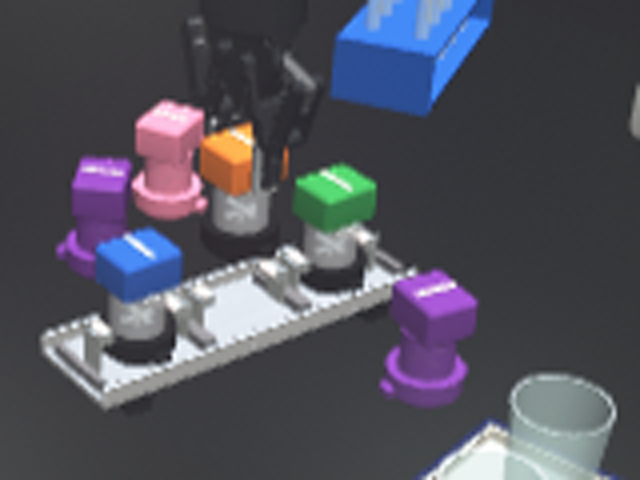

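The orange cup is out of its clip and hanging in the gripper at (240,190); blue and green are still seated. Next I raise it and carry it to the mill.

Request:
{"fn": "drive_tool", "kwargs": {"rows": [[0,0,0,0,0,-0.03,0],[0,0,0,0,0,-0.04,0],[0,0,0,0,0,-0.04,0],[0,0,0,-0.015,0.004,-0.02,0],[0,0,0,-0.03,0.009,0,0],[0,0,0,-0.036,0.011,0,0],[0,0,0,-0.036,0.011,0,0],[0,0,0,-0.036,0.011,0,0]]}}

```text
time: 6.82
tool_pos: [0.4988, 0.0629, 0.2686]
tcp_rot: [-2.465, -1.946, 0.003]
wrist_force: [0.3, -0.7, -2.0]
width: 0.505
grip_force: 83.3
```

Request:
{"fn": "drive_tool", "kwargs": {"rows": [[0,0,0,-0.036,0.011,0,0],[0,0,0,-0.036,0.011,0,0],[0,0,0,-0.036,0.011,0,0],[0,0,0,-0.036,0.011,0,0],[0,0,0,-0.036,0.011,0,0],[0,0,0,-0.03,0.009,0,0],[0,0,0,-0.016,0.004,0,0],[0,0,0,0,0,0,0]]}}

```text
time: 7.48
tool_pos: [0.5122, -0.1747, 0.268]
tcp_rot: [-2.47, -1.939, 0.004]
wrist_force: [-0.1, 0.5, -1.6]
width: 0.503
grip_force: 83.3
```

Request:
{"fn": "drive_tool", "kwargs": {"rows": [[0,0,-4,0,0,0,0],[0,0,-7,0,0,0,0],[0,0,-7,0,0,0,0],[0,0,-7,0,0,0,0],[0,0,-7,0,0,0,0],[0,0,-6,0,0,0,0],[0,0,0,0,0,0,0],[0,0,0,0,0,0,0]]}}

```text
time: 8.15
tool_pos: [0.5128, -0.1704, 0.2688]
tcp_rot: [-1.701, -2.638, 0.0]
wrist_force: [0.2, -0.6, -1.4]
width: 0.503
grip_force: 83.3
```

```bash
python3 - <<'E'
from h import *
s=status.read_state();p=read_camera("wrist");cv2.imwrite("pics/w4.png",p["color"][:,:,::-1])
zt=s["tool_pos"][2]+.0331
r=capline(p,s,z=zt);print(r,zt)
for m in marks(p,s):print(m)
go([.5141,-.1717,.25],.433)
E
```

```text
((array([ 0.51308384, -0.17194667]), np.float64(0.41383348308854995)), 740, array([ 275,  210,  100,  118, 6941], dtype=int32)) 0.30192084254711754
([319.9, 156.9], 88, [0.4926, -0.1382])
t 8.2 pos [ 0.5129 -0.1706  0.269 ] psi 0.4253 tilt [-0.0016  0.0009] tool shift [-0.0015  0.0006  0.019 ] rows 1 each [-0.0015  0.0006  0.019 ] F [ 0.3  1.5 -1.5] T [-0.01 -0.01 -0.1 ] w 0.504 g 83.3
turn z deg -0.44
```

View pics/w4.png

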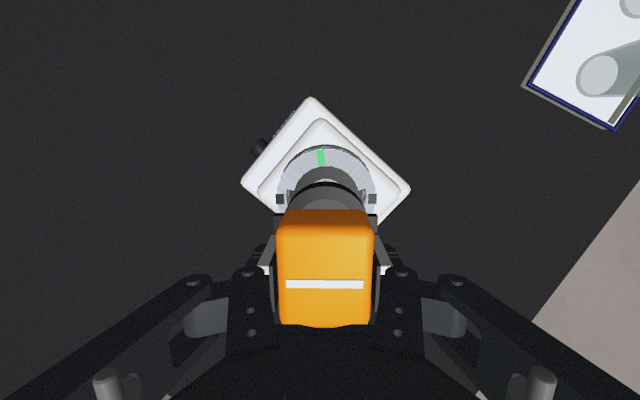

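The cup hangs over the ring: slot marks at ≈(281,199) and (371,198), green mark at (320,157), white line level at (325,284). The cup axis is within 1 mm of the ring axis, so I correct that and lower it.

Request:
{"fn": "drive_tool", "kwargs": {"rows": [[0,0,-0.5,0,0.001,0.01,0],[0,0,0,0,0,0.015,0],[0,0,0,0,0,0.015,0],[0,0,0,0,0,0.012,0],[0,0,0,0,0,0.01,0],[0,0,0,0,0,0.004,0],[0,0,0,0,0,0,0],[0,0,0,0,0,0,0]], "force": 100}}

```text
time: 8.87
tool_pos: [0.5144, -0.1711, 0.204]
tcp_rot: [-1.688, -2.649, -0.0]
wrist_force: [-0.0, -0.3, -2.3]
width: 0.497
grip_force: 103.5
```

```bash
python3 - <<'E'
from h import *
s=status.read_state();p=read_camera("wrist");r=capline(p,s,z=s["tool_pos"][2]+.0331);print(r)
for m in marks(p,s):print(m)
go([.5141,-.1717,.184],.433)
p=read_camera("scene");cv2.imwrite("pics/s5.png",cv2.resize(p["color"][140:290,180:340,::-1],None,fx=4,fy=4,interpolation=2))
E
```

```text
((array([ 0.51467612, -0.172425  ]), np.float64(0.4256847663485219)), 731, array([ 275,  210,  100,  118, 6901], dtype=int32))
([317.4, 165.5], 169, [0.4929, -0.1382])
t 8.92 pos [ 0.5148 -0.1713  0.2046] psi 0.4361 tilt [ 0.0011 -0.0004] tool shift [-0.0001 -0.0009  0.0206] rows 1 each [-0.0001 -0.0009  0.0206] F [ 0.6 -0.1 -1.3] T [0.02 0.01 0.  ] w 0.502 g 103.5
turn z deg 0.18
```

View pics/s5.png

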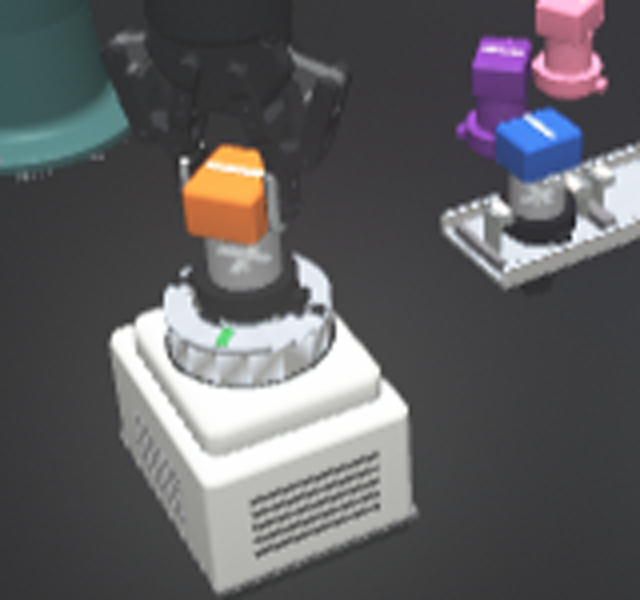

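The foot is in the ring's mouth with no contact force, and the lug faces the slot at ≈(318,308). I keep lowering it.

Request:
{"fn": "drive_tool", "kwargs": {"rows": [[0,0,0,0,-0.0006,0.004,0],[0,0,0,0,0,0.004,0],[0,0,0,0,0,0.004,0],[0,0,0,0,0,0,0]]}}

```text
time: 9.3
tool_pos: [0.5144, -0.1716, 0.1922]
tcp_rot: [1.687, 2.648, 0.0]
wrist_force: [0.4, -0.4, 3.3]
width: 0.501
grip_force: 104.2
```

Request:
{"fn": "drive_tool", "kwargs": {"rows": [[0,0,0,0,0,0.003,0],[0,0,0,0,0,0.003,0],[0,0,0,0,0,0.003,0],[0,0,0,0,0,0,0],[0,0,0,0,0,0,0]]}}

```text
time: 9.72
tool_pos: [0.5145, -0.1717, 0.1841]
tcp_rot: [1.687, 2.648, 0.0]
wrist_force: [-0.4, 0.7, 7.3]
width: 0.502
grip_force: 104.8
```

```bash
python3 - <<'E'
from h import *
go([.5141,-.1717,.184],.433)
s=status.read_state();p=read_camera("wrist");print(capline(p,s,z=s["tool_pos"][2]+.0331)); print(marks(p,s))
E
```

```text
t 9.72 pos [ 0.5145 -0.1717  0.1841] psi 0.4363 tilt [ 0.0017 -0.0008] tool shift [ 0.0001 -0.0003  0.0001] rows 1 each [ 0.0001 -0.0003  0.0001] F [-0.4  0.7  7.3] T [-0.05  0.22  0.01] w 0.502 g 104.8
turn z deg 0.19
((array([ 0.51472665, -0.17307136]), np.float64(0.4251503813498516)), 734, array([ 275,  209,  100,  119, 6948], dtype=int32))
[([316.9, 169.0], 212, [0.4928, -0.1381])]
```

The spring force matches a coupling pressed about 12.8 mm, with the underside at ≈127 mm, so the lugs are below the lip. Now I turn clockwise.

Request:
{"fn": "drive_tool", "kwargs": {"rows": [[0,0,3,0,0,0,0],[0,0,6,0,0.0001,0,0],[0,0,6,0,0.0001,0,0],[0,0,6,0,0.0001,0,0],[0,0,6,0,0.0002,0,0],[0,0,6,0,0.0002,0,0],[0,0,0,0,0,0,0]]}}

```text
time: 10.35
tool_pos: [0.5151, -0.172, 0.1843]
tcp_rot: [2.374, 2.054, 0.0]
wrist_force: [-1.1, -0.9, 7.1]
width: 0.498
grip_force: 104.9
```

```bash
python3 - <<'E'
from h import *
go([.5145,-.1717,.184],-1.017)
E
```

```text
t 10.35 pos [ 0.5151 -0.172   0.1843] psi -0.144 tilt [ 0.0016 -0.0016] tool shift [ 0.0002 -0.0006  0.0003] rows 1 each [ 0.0002 -0.0006  0.0003] F [-1.1 -0.9  7.1] T [-0.13  0.28 -0.03] w 0.498 g 104.9
turn z deg 50.02
```

Turning freely (33° done, no torque). Continuing.

Request:
{"fn": "drive_tool", "kwargs": {"rows": [[0,0,5,0,0.0001,0,0],[0,0,6,0,0.0002,0,0],[0,0,6,0,0.0002,0,0],[0,0,6,0,0.0002,0,0],[0,0,6,0,0.0002,0,0],[0,0,6,0,0.0002,0,0],[0,0,6,0,0,0,0],[0,0,0,0,0,0,0]], "force": 120}}

```text
time: 11.02
tool_pos: [0.516, -0.1719, 0.1842]
tcp_rot: [2.943, 1.094, 0.002]
wrist_force: [-0.9, -0.1, 6.4]
width: 0.5
grip_force: 121.3
```

```bash
python3 - <<'E'
from h import *
go([.5157,-.1725,.184],-1.017)
E
```

```text
t 11.02 pos [ 0.516  -0.1719  0.1842] psi -0.8588 tilt [ 0.0014 -0.0008] tool shift [-0.0006  0.0003  0.0002] rows 1 each [-0.0006  0.0003  0.0002] F [-0.9 -0.1  6.4] T [0.11 0.25 0.25] w 0.5 g 121.3
turn z deg 9.06
```

Request:
{"fn": "drive_tool", "kwargs": {"rows": [[0,0,4,0,0,0,0],[0,0,4,0,0,0,0],[0,0,2,0,0,0,0],[0,0,0,0,0,0,0],[0,0,0,0,0,0,0]]}}

```text
time: 11.43
tool_pos: [0.516, -0.172, 0.1842]
tcp_rot: [3.025, 0.842, 0.002]
wrist_force: [-0.9, 0.3, 7.2]
width: 0.499
grip_force: 121.3
```

```bash
python3 - <<'E'
from h import *
go([.5157,-.1725,.184],-1.017)
E
```

```text
t 11.43 pos [ 0.516  -0.172   0.1842] psi -1.0281 tilt [ 0.0014 -0.0012] tool shift [-0.0005  0.0003  0.0002] rows 1 each [-0.0005  0.0003  0.0002] F [-0.9  0.3  7.2] T [0.05 0.23 0.62] w 0.499 g 121.3
turn z deg -0.64
```

Request:
{"fn": "drive_tool", "kwargs": {"rows": [[0,0,1.5,0,0,0,0],[0,0,1,0,0,0,0],[0,0,0,0,0,0,0],[0,0,0,0,0,0,0]]}}

```text
time: 11.77
tool_pos: [0.5163, -0.1719, 0.1842]
tcp_rot: [3.04, 0.783, 0.002]
wrist_force: [0.5, 0.3, 6.7]
width: 0.497
grip_force: 121.5
```

```bash
python3 - <<'E'
from h import *
go([.5157,-.1725,.184],-1.017)
s=status.read_state();p=read_camera("wrist");print(capline(p,s,z=s["tool_pos"][2]+.0331)); print(marks(p,s))
c=p["color"];cv2.imwrite("pics/w6.png",cv2.resize(c[100:350,170:490,::-1],None,fx=2.4,fy=2.4,interpolation=2))
E
```

```text
t 11.77 pos [ 0.5163 -0.1719  0.1842] psi -1.0666 tilt [ 0.0016 -0.0022] tool shift [-0.0008  0.0002  0.0002] rows 1 each [-0.0008  0.0002  0.0002] F [0.5 0.3 6.7] T [0.17 0.14 2.36] w 0.497 g 121.5
turn z deg -2.84
((array([ 0.51437627, -0.17271777]), np.float64(-1.0451635998678137)), 706, array([ 275,  209,   99,  119, 9838], dtype=int32))
[([383.1, 227.0], 192, [0.5347, -0.2066]), ([263.1, 232.3], 192, [0.4925, -0.1377])]
```

View pics/w6.png

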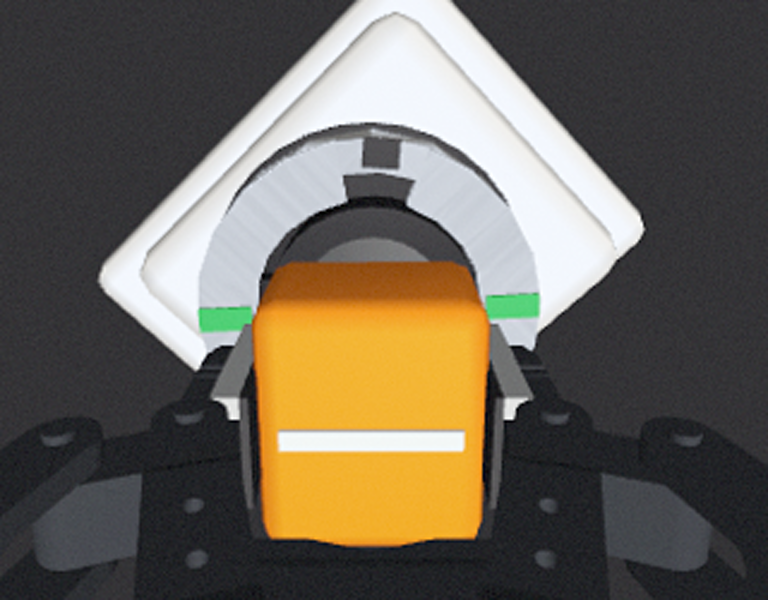

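The green marks at (225,318) and (513,306) line up with the white line to within ≈2°. The torque climbed to 2.4 Nm, so the cup is hard on the stop. I ease off slightly, confirm it holds steady, then hand in.

Request:
{"fn": "drive_tool", "kwargs": {"rows": [[0,0,-0.8,0,0,0,0],[0,0,0,0,0,0,0],[0,0,0,0,0,0,0],[0,0,0,0,0,0,0],[0,0,0,0,0,0,0],[0,0,0,0,0,0,0]]}}

```text
time: 12.32
tool_pos: [0.5163, -0.1719, 0.1842]
tcp_rot: [3.035, 0.801, 0.002]
wrist_force: [-0.6, 0.3, 5.7]
width: 0.497
grip_force: 121.3
```

```bash
python3 - <<'E'
from h import *
go([.5157,-.1725,.184],-1.017)
s=status.read_state()
if s["torque"][2]>.9 and s["wrist_force"][2]>4: print(workorder.finish_job())
E
```

```text
t 12.32 pos [ 0.5163 -0.1719  0.1842] psi -1.0545 tilt [ 0.0018 -0.0018] tool shift [-0.0008  0.0002  0.0002] rows 1 each [-0.0008  0.0002  0.0002] F [-0.6  0.3  5.7] T [0.22 0.07 1.7 ] w 0.497 g 121.3
turn z deg -2.15
the job is handed in; nothing more can be done
None
```

The orange cup is in the mill, pressed down and turned hard against the stop (about 1.7 Nm), still gripped, and the job was handed in at 12.3 s; the other cups and the beakers were not touched.

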